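Test the slab roller's emergency stop

TASK

Check the slab roller's emergency stop before class: push the red mushroom button on the yellow box down until it latches and stays down by itself, then twist its head clockwise until it is released, and let go so that it springs back fully up. Do not press the green start button on the grey box.

Things in the scene. Friction and masses are not known exactly. Their poses are not given: they have to be found in the camera images.
- stop_station: Fixed yellow box 80x80x60 mm on an 86 mm grey foot, one of three such boxes in any order (the others are grey: green button, black dial). Origin: centre of its underside on the table, z up. On its vertical centre line sits a red round mushroom head, diameter 40, 20 thick, top at 104 mm when up, 95.5 latched. Below the head: a black collar (diameter 34) to 68 mm, then the box top at 60 mm.
- stop_press (a joint): How far the red head is pushed down, m: 0 fully up (on a spring), 0.0105 at the bottom stop, reached with about 4 N (10 N does no harm). Pushed beyond 0.009 it latches; let go, it then rests at about 0.0085 until it is twisted. The head's side is upright from 2 to 14 mm above its underside, then rounds in to the top.
- stop_turn (a joint): How far the red head is twisted, rad: 0 at rest, growing clockwise seen from above, 1.2 at the stop. Grip it at any yaw. A weak spring (under 0.1 N m) turns it back when let go. Latched, a twist beyond 0.6 frees it (0.9 to 1.0 is good) and a 3 N spring lifts it; a gripper still holding it keeps it down, so it rises when the fingers open.
- start_press (a joint): The green start button, 36 mm in diameter, on one of the grey boxes: how far it is pressed, m: 0 up, 0.008 fully down. Not to be pressed.
Things that resemble listed ones, but are neither listed nor needed, are in the scene too. Of the things that look like the stop_station, the smaller one is meant. Leave any purple look-alike of the part that bears start_press alone.

How it is judged (in metres and radians):
On the way, in this order (a step that is already met when the one before it is completed fails the run):
1. the red head is latched: pushed down at least 7 mm, not twisted, and staying down with the robot off it (value of joint stop_press above 0.007 m and value of joint stop_turn below 0.3 rad and contact force between stop_station and the fingers below 0.2 N and contact force between stop_station and the arm below 0.2 N), for 0.2 s.
2. the red head is twisted clockwise by more than 0.5 rad (value of joint stop_turn above 0.5 rad), for 0.05 s.
At the end, for the whole second after the job is handed in: The red head is back up to within 2 mm and untwisted to within 0.2 rad, and the green start button is up (within 3 mm) (value of joint stop_press below 0.002 m and value of joint stop_turn below 0.2 rad and value of joint start_press below 0.003 m); the robot touches nothing.
It fails at once if the green start button is pressed by more than 3 mm (value of joint start_press above 0.003 m).
It also fails if it takes over 43 s, if anything falls off the work surface, if the arm or the gripper's body presses on something with over 40 N, if the wrist force passes 120 N, or if a joint passes its speed limit or range.

ROBOT

A 6-joint arm with a two-finger parallel gripper is mounted at the origin on the work surface. World frame = base frame: x ahead of the robot, y to its left, z up, the work surface at z = 0. Lengths are in mm, angles in rad, forces in N, time in s.
With the tool pointing down it reaches from about 275 to 750 mm from the base axis. Payload 10.2 kg.
Tool frame: the origin (TCP) lies on the centre line of the jaws, within the pads' length; the fingertips stand 25 mm ahead of it and the grasp point (between the pads) lies 6 mm ahead of it; z points along the fingers, y is the direction in which the jaws open and shut (so a half turn about z gives the same grasp; the last joint's range is limited). The gripper opens to 88 mm and grips with 3 to 60 N. Pads are 18 mm wide; open, the fingers measure 123 mm over their backs; the gripper's body (75 mm by 187 mm) begins 45 mm behind the grasp point.
Start: joints at [-1.554, 0.313, 1.498, -0, 1.331, -0.223], TCP at [124.678, -509.987, 263.72] pointing down, gripper open.
Joint ranges: [-2.94, 2.94], [-0.97, 2.17], [0.19, 2.56], [-1.23, 4.37], [0.02, 3.11], [-2.88, 2.88]. Speed limits (rad/s): [2.39, 2.39, 3.01, 3.14, 3.14, 3.14].

INTERFACE

Orientations are given as a 3x3 rotation matrix whose columns are the frame's x, y, z axes.
In Python, from workcell import env gives the robot as it stands. The module is installed in compiled form; this text tells all that it offers.
- The arm moves only by the tool apply_moves, never from a script. Its argument "steps" is a list of rows, each an object of numbers: "rx", "ry", "rz": the turn, a rotation vector about the tool's x, y, z in rad; "x", "y", "z": the shift along the tool's x, y, z in m; "grip": the opening, from 0 (shut) to 1 (fully open). A call has 1 to 12 rows; each row is the pose to reach, as a shift and turn from the pose measured when the call began, along the tool's axes at that moment; what a row does not reach only later rows make up. A row lasts 1/8 s, in which the tool goes at most 62.5 mm and 10.7 degrees, less where a joint would pass 70% of its speed; a pose out of reach is approached as far as the arm can. A call with a gripper value outside its range is refused whole. The fingers move at their own pace and stop on an object; the grip force is fixed at half the most. Time passes only in rows, so rows that repeat a pose let the fingers close. It gives the time, the measured TCP pose, the force and the opening at its end, in the units of the state.
- env.get_state(): the state, without advancing time (a new reading comes with each control period).
- env.grab_frame(name): name is "scene" or "top" or "wrist"; returns the picture (384x512x3 uint8, red, green, blue); there is no depth.
- env.calibration(name): a dict with "fovy" (degrees; the focal length in pixels is half the picture's height over the tangent of half this angle, whatever the lens; pixels are square), "cx", "cy" (the principal point, pixels), "xyz" and "orientation" of the camera in the world. Camera axes: x right, y up, looking along -z (the intrinsics and any distortion apply to the point x, -y, -z); pixel columns grow to the right and rows downward; lengths in mm; the calibration is good to about 2 mm. The wrist camera is an equidistant fisheye: a pixel r from the principal point sees the ray r / f radians off the axis. A picture is of the moment at which its call begins: read the wrist's pose just before it. calibration takes no time and is no camera call; for the wrist camera it gives the pose at the moment of the call.
- env.finish_job(): hands the job in, once; it reports no verdict.
The state is a dict: "time_s": time; "qpos": joint angles; "dq": joint speeds; "effort": joint torques, N m; "tool_pos": TCP position; "orientation": TCP orientation; "contact_force": force on the tool from outside, world axes, zero at the start; "moment": the same for the moment, N m; "opening": finger opening in mm.
Only numpy, scipy, OpenCV 4.12 (cv2) and the standard library are available. Lean on these libraries where they do the work, as an engineer would, in place of code of your own. Each camera call takes 0.05 s, during which the arm holds its last target.

## Working session

There is one attempt and no reset: what is moved stays moved. The work goes in short steps, Python scripts to look and compute and a tool call to move; the robot and the scene stay as the last step left them, time stands still between calls to the robot, and variables do not carry over. Pictures are saved under pics/ and viewed, and the job is handed in when it is done.

Besides the shell and the picture viewer there is one more tool, called after "Request:" by a JSON object that holds its "op" and its "data". apply_moves: Moves the arm, as the interface text tells. Its arguments: {"type":"object","properties":{"steps":{"type":"array","items":{"type":"object","properties":{"rx":{"type":"number"},"ry":{"type":"number"},"rz":{"type":"number"},"x":{"type":"number"},"y":{"type":"number"},"z":{"type":"number"},"grip":{"type":"number"}}}}},"required":["steps"]}

```bash
mkdir -p pics; python3 - <<'E'
from workcell import env
import cv2
print(env.get_state())
for n in("scene","top","wrist"):
    c=env.calibration(n);print(n,c)
    cv2.imwrite(f"pics/{n}0.png",env.grab_frame(n)[:,:,::-1])
E
```

```text
{'time_s': 0.0, 'qpos': array([-1.55438538e+00,  3.13470447e-01,  1.49841100e+00, -4.65448625e-05,
        1.33102321e+00, -2.23406938e-01]), 'dq': array([ 0.00072589, -0.00051741,  0.00077405, -0.00056186, -0.00176367,
       -0.00095584]), 'effort': array([-2.59800800e-05, -4.02212870e+01, -2.52265120e+01,  6.94356440e-02,
        3.52897332e-02, -1.22715592e-04]), 'tool_pos': array([ 124.67202748, -509.76292278,  263.16040948]), 'orientation': array([[ 9.71378624e-01,  2.37536449e-01, -6.67374443e-05],
       [ 2.37536331e-01, -9.71377770e-01,  1.31108357e-03],
       [ 2.46602865e-04, -1.28941112e-03, -9.99999138e-01]]), 'contact_force': array([0.32952667, 1.24416404, 0.49176942]), 'moment': array([-0.02724121,  0.00702048,  0.04029139]), 'opening': 88.16684549533488}
scene {'fovy': 43.962611386252064, 'cx': 257.38445415273225, 'cy': 184.9884988707344, 'xyz': array([957.15711904, 303.91732816, 804.01926001]), 'orientation': array([[-0.57117168, -0.61638943,  0.54205809],
       [ 0.82067641, -0.44163166,  0.36256269],
       [ 0.01591021,  0.65193983,  0.75810377]])}
top {'fovy': 53.87958019132941, 'cx': 258.2145102971714, 'cy': 189.17758794697437, 'xyz': array([390.47432718, -23.17713721, 875.4097497 ]), 'orientation': array([[ 0.02413279,  0.99802073, -0.05807097],
       [-0.99938377,  0.02556524,  0.02405195],
       [ 0.02548894,  0.05745474,  0.99802268]])}
wrist {'fovy': 65.70646984690485, 'cx': 258.63585699018705, 'cy': 194.87124946490962, 'xyz': array([ 202.78226235, -489.66697991,  384.721145  ]), 'orientation': array([[ 0.23819762,  0.92328781,  0.3013329 ],
       [-0.97121573,  0.22688355,  0.07255251],
       [-0.00138063, -0.30994109,  0.95075476]])}
```

View pics/scene0.png

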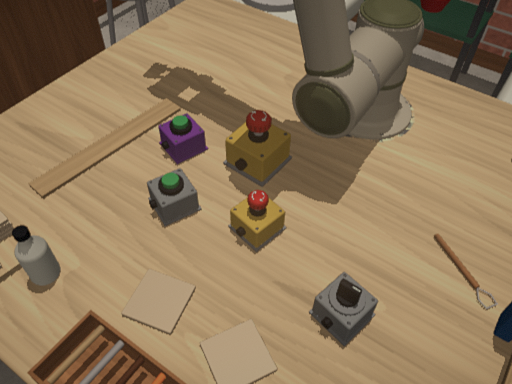

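View pics/top0.png

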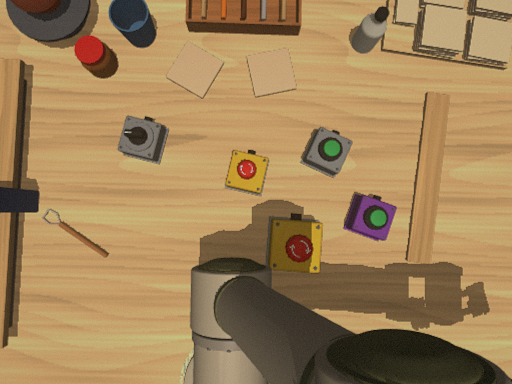

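View pics/wrist0.png

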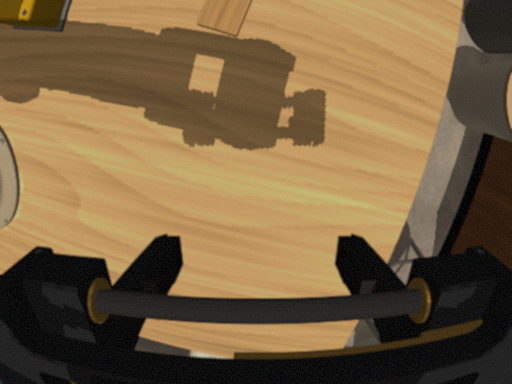

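The top view shows two yellow stations: a small one at about (247,171) and a large one at (297,245). The small one is the target. The grey box with the green button is at (328,150) and the purple look-alike is at (372,217). Next I'll measure the small head.

```bash
cat > h.py <<'E'
from workcell import env
import numpy as np, cv2
def ray(n,u,v):
    c=env.calibration(n);f=192/np.tan(np.radians(c["fovy"])/2)
    d=np.array([(u-c["cx"])/f,-(v-c["cy"])/f,-1.]);R=np.array(c["orientation"])
    return np.array(c["xyz"]),R@d
def onz(n,u,v,z):
    o,d=ray(n,u,v);return o+d*(z-o[2])/d[2]
def tri(a,b):
    (o1,d1),(o2,d2)=a,b
    t=np.linalg.lstsq(np.c_[d1,-d2],o2-o1,rcond=None)[0]
    p,q=o1+t[0]*d1,o2+t[1]*d2
    return (p+q)/2,np.linalg.norm(p-q)
def blobs(im,kind,amin=60):
    h=cv2.cvtColor(im,cv2.COLOR_BGR2HSV)
    if kind=="red": m=cv2.inRange(h,(0,150,70),(7,255,255))|cv2.inRange(h,(172,150,70),(180,255,255))
    if kind=="yellow": m=cv2.inRange(h,(20,150,80),(32,255,255))
    if kind=="green": m=cv2.inRange(h,(45,120,50),(80,255,255))
    m=cv2.morphologyEx(m,cv2.MORPH_CLOSE,np.ones((5,5)))
    cs,_=cv2.findContours(m,cv2.RETR_EXTERNAL,cv2.CHAIN_APPROX_NONE)
    return [c for c in cs if cv2.contourArea(c)>amin]
E
python3 - <<'E'
from h import *
for n in("top","scene"):
    im=cv2.imread(f"pics/{n}0.png")
    for k in("red","yellow","green"):
        for c in blobs(im,k):
            (x,y),r=cv2.minEnclosingCircle(c);e=cv2.minAreaRect(c)
            M=cv2.moments(c);u,v=M["m10"]/M["m00"],M["m01"]/M["m00"]
            z={"red":94,"yellow":60,"green":70}[k]
            s=onz(n,u+1,v,z)-onz(n,u,v,z)
            print(n,k,np.round([u,v,x,y,r],1),"rect",np.round(e[1],1),round(e[2],1),onz(n,u,v,z).round(),"mm/px",np.linalg.norm(s).round(2))
E
```

```text
top red [298.6 247.9 298.7 247.9  13.4] rect [26. 25.] 90.0 [ 317. -128.   94.] mm/px 2.07
top red [246.4 168.9 246.2 168.9   9.3] rect [18. 17.] 90.0 [477. -16.  94.] mm/px 2.08
top red [89.4 50.  89.5 50.3 15.8] rect [31.1 27.6] 45.0 [719. 318.  94.] mm/px 2.07
top red [35.6  4.8 32.   1.  21. ] rect [11. 42.] 90.0 [812. 435.  94.] mm/px 2.07
top yellow [295.6 245.6 296.  245.5  34.4] rect [50.3 51.4] 4.0 [ 319. -126.   60.] mm/px 2.16
top yellow [246.3 171.2 246.5 171.   24.4] rect [36.1 36.9] 14.0 [476. -16.  60.] mm/px 2.17
top green [377.5 217.5 377.6 217.4   8.6] rect [16.5 16.1] 26.6 [ 383. -300.   70.] mm/px 2.16
top green [331.3 147.7 331.4 147.9   8.5] rect [15.6 16.3] 45.0 [ 531. -198.   70.] mm/px 2.17
scene red [257.5 199.4 257.5 199.6  10.5] rect [19. 19.] 90.0 [479. -15.  94.] mm/px 1.92
scene red [258.3 121.4 258.3 121.   12.4] rect [21. 24.] 90.0 [ 295. -141.   94.] mm/px 2.23
scene yellow [257.4 221.6 257.1 218.4  27.7] rect [49.  44.9] 42.4 [502.   1.  60.] mm/px 1.94
scene yellow [258.3 150.6 258.5 147.   33.7] rect [61.4 54.9] 31.0 [ 342. -107.   60.] mm/px 2.2
scene green [169.4 179.2 169.5 179.8   8.5] rect [12.2 16.3] 66.8 [ 525. -203.   70.] mm/px 2.04
scene green [179.7 121.6 179.6 120.8   7.7] rect [11. 15.] 90.0 [ 379. -301.   70.] mm/px 2.28
```

The sizes match the small station: the box is about 79 mm and the head about 38 mm. The two views put the head at (477.5, -15.5), agreeing to within 2 mm. I'll move above it at the current height and check with the wrist camera.

Request:
{"op": "apply_moves", "data": {"steps": [{"x":0.046,"y":-0.04},{"x":0.092,"y":-0.079},{"x":0.138,"y":-0.119},{"x":0.184,"y":-0.159},{"x":0.23,"y":-0.198},{"x":0.276,"y":-0.238},{"x":0.322,"y":-0.277},{"x":0.368,"y":-0.317},{"x":0.414,"y":-0.357},{"x":0.46,"y":-0.396},{"x":0.46,"y":-0.396},{"x":0.46,"y":-0.396}]}}

```text
invalid input at $.steps[0]: expected keys rx, ry, rz, x, y, z, grip
```

```bash
cat >> h.py <<'E'
def wray(u,v,c):
    f=192/np.tan(np.radians(c["fovy"])/2)
    p=np.array([u-c["cx"],v-c["cy"]]);r=np.linalg.norm(p);t=r/f
    a=p/r if r>0 else p
    d=np.array([np.sin(t)*a[0],-np.sin(t)*a[1],-np.cos(t)])
    return np.array(c["xyz"]),np.array(c["orientation"])@d
E
cat > w.py <<'E'
from h import *
import sys
s=env.get_state();c=env.calibration("wrist")
print(s["time_s"],s["tool_pos"].round(1),s["qpos"].round(2),s["contact_force"].round(1),s["opening"]);print(s["orientation"].round(3))
im=env.grab_frame("wrist")[:,:,::-1].copy();cv2.imwrite(f"pics/{sys.argv[1]}.png",im)
zz=float(sys.argv[2])
for b in blobs(im,"red",200):
    (x,y),r=cv2.minEnclosingCircle(b);M=cv2.moments(b)
    u,v=M["m10"]/M["m00"],M["m01"]/M["m00"]
    P=[]
    for q in b[:,0]:
        o,d=wray(*q,c);P.append((o+d*(zz-o[2])/d[2])[:2])
    o,d=wray(u,v,c);g=o+d*(zz-o[2])/d[2]
    rr=cv2.minAreaRect(np.array(P,np.float32))
    print("red",round(u),round(v),round(r),"centroid",g.round(1),"rect",np.round(rr[0],1),np.round(rr[1],1))
    d0=g-s["tool_pos"];R=s["orientation"]
    print("tool delta",(R.T@d0).round(1))
E
python3 w.py wrist1 92
```

```text
0.15 [ 124.7 -509.8  263.3] [-1.55  0.31  1.5   0.    1.33 -0.22] [ 0.3 -0.6 -0.6] 88.11644796876095
[[ 0.971  0.237 -0.   ]
 [ 0.237 -0.971  0.001]
 [ 0.    -0.001 -1.   ]]
```

View pics/wrist1.png

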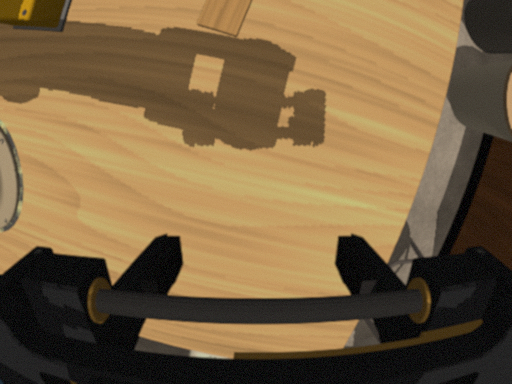

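The call was refused because every row needs all seven keys. The picture is unchanged, so the arm hasn't moved.

Request:
{"op": "apply_moves", "data": {"steps": [{"x":0.046,"y":-0.04,"z":0,"rx":0,"ry":0,"rz":0,"grip":1},{"x":0.092,"y":-0.079,"z":0,"rx":0,"ry":0,"rz":0,"grip":1},{"x":0.138,"y":-0.119,"z":0,"rx":0,"ry":0,"rz":0,"grip":1},{"x":0.184,"y":-0.159,"z":0,"rx":0,"ry":0,"rz":0,"grip":1},{"x":0.23,"y":-0.198,"z":0,"rx":0,"ry":0,"rz":0,"grip":1},{"x":0.276,"y":-0.238,"z":0,"rx":0,"ry":0,"rz":0,"grip":1},{"x":0.322,"y":-0.277,"z":0,"rx":0,"ry":0,"rz":0,"grip":1},{"x":0.368,"y":-0.317,"z":0,"rx":0,"ry":0,"rz":0,"grip":1},{"x":0.414,"y":-0.357,"z":0,"rx":0,"ry":0,"rz":0,"grip":1},{"x":0.46,"y":-0.396,"z":0,"rx":0,"ry":0,"rz":0,"grip":1},{"x":0.46,"y":-0.396,"z":0,"rx":0,"ry":0,"rz":0,"grip":1},{"x":0.46,"y":-0.396,"z":0,"rx":0,"ry":0,"rz":0,"grip":1}]}}

```text
time_s: 1.7
tool_pos: [477.1, -16.3, 263.5]
orientation: [[0.971, 0.238, -0.001], [0.238, -0.971, 0.001], [-0.001, -0.001, -1.0]]
contact_force: [0.3, -1.0, 0.7]
opening: 87.9
```

```bash
python3 w.py wrist2 92
```

```text
1.7 [477.1 -16.3 263.5] [-0.28  0.21  1.63  0.    1.3   1.05] [ 0.3 -1.   0.7] 87.86565705491718
[[ 0.971  0.238 -0.001]
 [ 0.238 -0.971  0.001]
 [-0.001 -0.001 -1.   ]]
red 314 335 22 centroid [ 284.3 -140.5   92. ] rect [ 280.7 -142.9] [57.7 59.7]
tool delta [-216.7   75.   171.6]
red 258 182 20 centroid [475.8 -15.1  92. ] rect [475.5 -15.1] [40.5 37.7]
tool delta [ -0.9  -1.3 171.5]
```

View pics/wrist2.png

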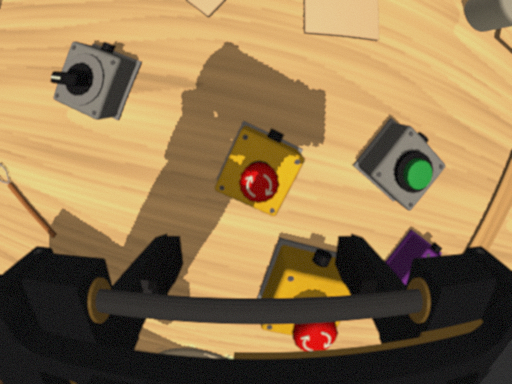

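The wrist view has the target head at (258,182), which works out to (476, -15), within about 1.5 mm of the other two views. I'll close the fingers and descend to just above it.

Request:
{"op": "apply_moves", "data": {"steps": [{"x":0,"y":-0.001,"z":0.02,"rx":0,"ry":0,"rz":0,"grip":0},{"x":0,"y":-0.001,"z":0.04,"rx":0,"ry":0,"rz":0,"grip":0},{"x":0,"y":-0.001,"z":0.06,"rx":0,"ry":0,"rz":0,"grip":0},{"x":0,"y":-0.001,"z":0.08,"rx":0,"ry":0,"rz":0,"grip":0},{"x":0,"y":-0.001,"z":0.1,"rx":0,"ry":0,"rz":0,"grip":0},{"x":0,"y":-0.001,"z":0.115,"rx":0,"ry":0,"rz":0,"grip":0},{"x":0,"y":-0.001,"z":0.125,"rx":0,"ry":0,"rz":0,"grip":0},{"x":0,"y":-0.001,"z":0.13,"rx":0,"ry":0,"rz":0,"grip":0},{"x":0,"y":-0.001,"z":0.13,"rx":0,"ry":0,"rz":0,"grip":0},{"x":0,"y":-0.001,"z":0.13,"rx":0,"ry":0,"rz":0,"grip":0}]}}

```text
time_s: 3.0
tool_pos: [476.9, -15.8, 134.1]
orientation: [[0.972, 0.237, 0.0], [0.237, -0.972, 0.0], [0.0, -0.0, -1.0]]
contact_force: [-0.3, -0.5, -0.4]
opening: 0.2
```

```bash
python3 w.py wrist3 92; python3 -c "
from h import *
cv2.imwrite('pics/scene3.png',cv2.resize(env.grab_frame('scene')[100:300,150:400,::-1],None,fx=3,fy=3))"
```

```text
3.0 [476.9 -15.8 134.1] [-0.28  0.36  1.8   0.    0.98  1.05] [-0.3 -0.5 -0.4] 0.1993023672750804
[[ 0.972  0.237  0.   ]
 [ 0.237 -0.972  0.   ]
 [ 0.    -0.    -1.   ]]
red 260 225 33 centroid [485.2 -13.3  92. ] rect [482.3 -13.3] [29.3 40.3]
tool delta [ 8.6 -0.4 42.1]
```

View pics/wrist3.png

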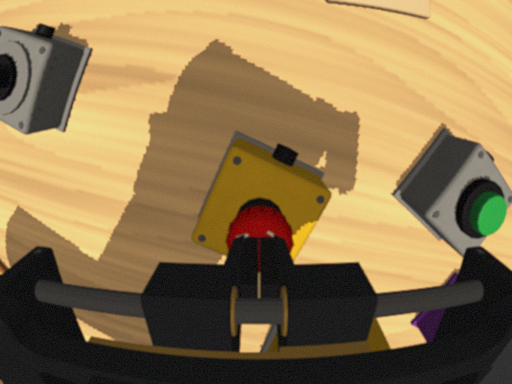

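View pics/scene3.png

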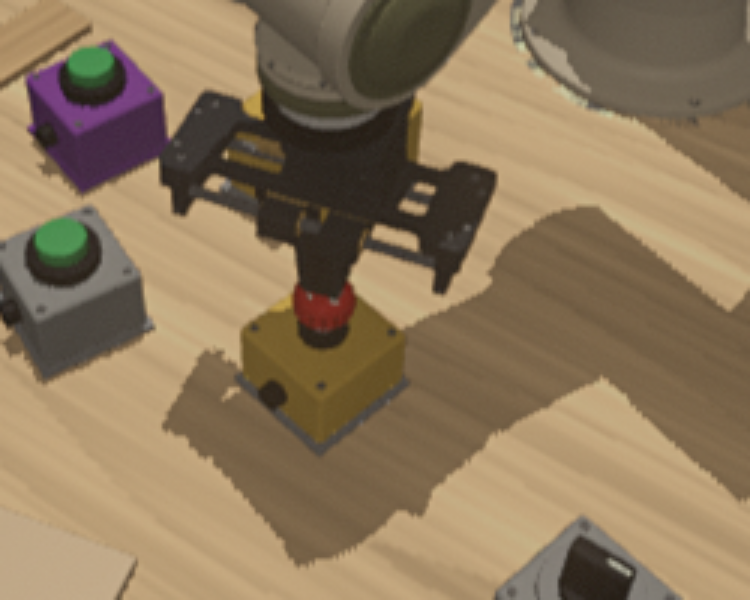

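The closed fingertips sit centred over the small red head, at column 260 in the wrist view. Next I'll press.

Request:
{"op": "apply_moves", "data": {"steps": [{"x":0,"y":0,"z":0.005,"rx":0,"ry":0,"rz":0,"grip":0},{"x":0,"y":0,"z":0.009,"rx":0,"ry":0,"rz":0,"grip":0},{"x":0,"y":0,"z":0.013,"rx":0,"ry":0,"rz":0,"grip":0},{"x":0,"y":0,"z":0.0155,"rx":0,"ry":0,"rz":0,"grip":0},{"x":0,"y":0,"z":0.0155,"rx":0,"ry":0,"rz":0,"grip":0},{"x":0,"y":0,"z":0.0155,"rx":0,"ry":0,"rz":0,"grip":0}]}}

```text
time_s: 3.85
tool_pos: [477.1, -15.8, 118.9]
orientation: [[0.972, 0.237, 0.001], [0.237, -0.972, 0.0], [0.001, 0.0, -1.0]]
contact_force: [-0.2, -0.2, 5.9]
opening: 0.7
```

Request:
{"op": "apply_moves", "data": {"steps": [{"x":0,"y":0,"z":0.001,"rx":0,"ry":0,"rz":0,"grip":0},{"x":0,"y":0,"z":0.001,"rx":0,"ry":0,"rz":0,"grip":0},{"x":0,"y":0,"z":-0.01,"rx":0,"ry":0,"rz":0,"grip":0},{"x":0,"y":0,"z":-0.04,"rx":0,"ry":0,"rz":0,"grip":0},{"x":0,"y":0,"z":-0.07,"rx":0,"ry":0,"rz":0,"grip":1},{"x":0,"y":0,"z":-0.07,"rx":0,"ry":0,"rz":0,"grip":1},{"x":0,"y":0,"z":-0.07,"rx":0,"ry":0,"rz":0,"grip":1},{"x":0,"y":0,"z":-0.07,"rx":0,"ry":0,"rz":0,"grip":1}]}}

```text
time_s: 4.85
tool_pos: [476.6, -15.7, 187.8]
orientation: [[0.972, 0.237, -0.001], [0.237, -0.972, 0.001], [-0.001, -0.001, -1.0]]
contact_force: [-0.2, 0.0, 0.3]
opening: 38.0
```

```bash
python3 w.py wrist4 84; python3 -c "
from h import *
cv2.imwrite('pics/scene4.png',cv2.resize(env.grab_frame('scene')[100:300,150:400,::-1],None,fx=3,fy=3))"
```

```text
4.85 [476.6 -15.7 187.8] [-0.28  0.29  1.75  0.    1.11  1.05] [-0.2  0.   0.3] 37.95614253268312
[[ 0.972  0.237 -0.001]
 [ 0.237 -0.972  0.001]
 [-0.001 -0.001 -1.   ]]
red 259 204 25 centroid [475.9 -15.2  84. ] rect [475.6 -15. ] [42.2 38.8]
tool delta [ -0.4  -0.5 103.8]
```

View pics/wrist4.png

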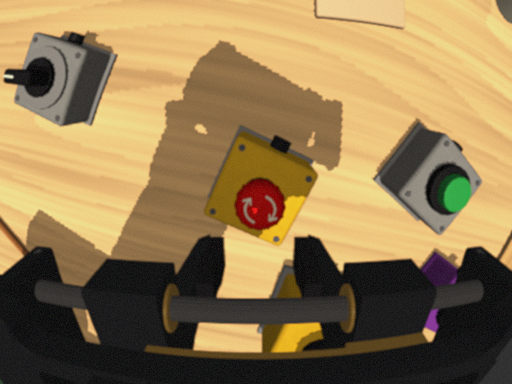

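View pics/scene4.png

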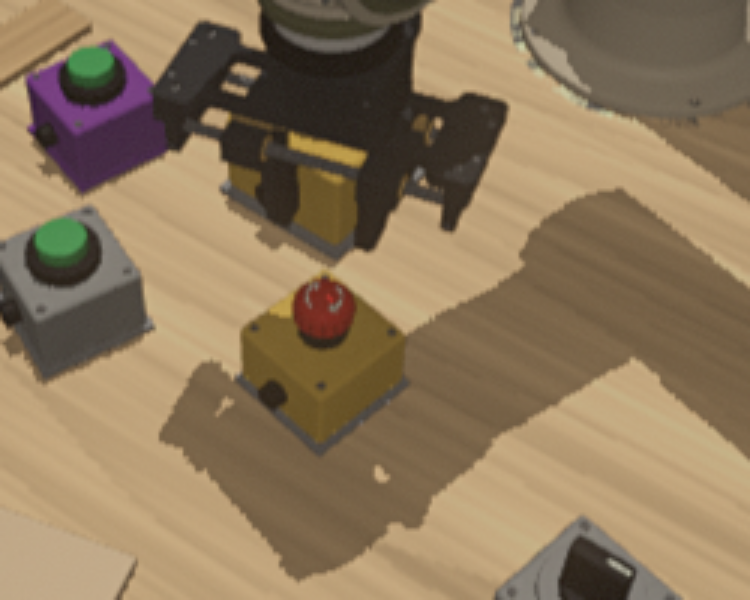

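```bash
python3 - <<'E'
from h import *
for n,im in(("before",cv2.imread("pics/scene0.png")),("now",env.grab_frame("scene")[:,:,::-1].copy())):
    for b in blobs(im,"red"):
        x,y,w,h=cv2.boundingRect(b)
        if 240<x<270 and 180<y<215: print(n,x,y,w,h,cv2.moments(b)["m01"]/cv2.moments(b)["m00"])
o,d=ray("scene",257.5,199.4)
f=192/np.tan(np.radians(43.9626)/2);c=env.calibration("scene");R=c["orientation"]
for z in (94,85.5):
    p=R.T@(np.array([477,-15.5,z])-c["xyz"]);print(z,c["cy"]+f*p[1]/p[2])
print(env.get_state()["opening"],env.get_state()["time_s"])
E
```

```text
before 248 190 20 20 199.44255800792303
now 248 193 20 20 203.01043585021483
94 198.44205176122006
85.5 201.21052241947513
50.1922373387096 5.0
```

The head is now 3.6 px lower in the scene view, with 2.8 px expected for 8.5 mm, and it stays down with the robot clear: it's latched. Next I'll open fully and lower the fingers around the head.

Request:
{"op": "apply_moves", "data": {"steps": [{"x":0,"y":0,"z":0,"rx":0,"ry":0,"rz":0,"grip":1},{"x":0,"y":0,"z":0,"rx":0,"ry":0,"rz":0,"grip":1},{"x":0,"y":0,"z":0.02,"rx":0,"ry":0,"rz":0,"grip":1},{"x":0,"y":0,"z":0.04,"rx":0,"ry":0,"rz":0,"grip":1},{"x":0,"y":0,"z":0.06,"rx":0,"ry":0,"rz":0,"grip":1},{"x":0,"y":0,"z":0.075,"rx":0,"ry":0,"rz":0,"grip":1},{"x":0,"y":0,"z":0.088,"rx":0,"ry":0,"rz":0,"grip":1},{"x":0,"y":0,"z":0.096,"rx":0,"ry":0,"rz":0,"grip":1},{"x":0,"y":0,"z":0.096,"rx":0,"ry":0,"rz":0,"grip":1},{"x":0,"y":0,"z":0.096,"rx":0,"ry":0,"rz":0,"grip":1}]}}

```text
time_s: 6.25
tool_pos: [477.1, -15.8, 92.7]
orientation: [[0.972, 0.237, 0.001], [0.237, -0.972, 0.0], [0.001, -0.0, -1.0]]
contact_force: [1.0, -0.5, -0.5]
opening: 88.4
```

```bash
python3 w.py wrist5 84
```

```text
6.25 [477.1 -15.8  92.7] [-0.28  0.43  1.84  0.    0.87  1.05] [ 1.  -0.5 -0.5] 88.42703028914367
[[ 0.972  0.237  0.001]
 [ 0.237 -0.972  0.   ]
 [ 0.001 -0.    -1.   ]]
red 259 265 40 centroid [477.8 -14.6  84. ] rect [477.  -15.2] [41.9 41.2]
tool delta [ 1.  -1.   8.7]
```

View pics/wrist5.png

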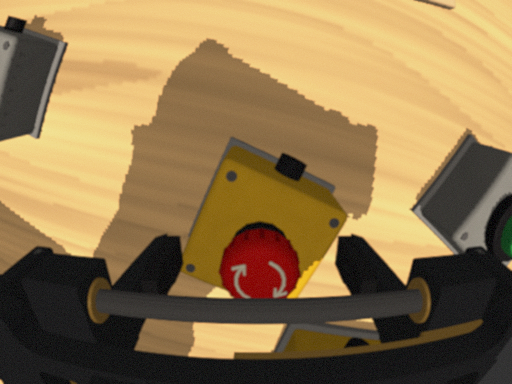

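The head is centred between the open jaws, at column 259. Now I'll close.

Request:
{"op": "apply_moves", "data": {"steps": [{"x":0,"y":-0.0005,"z":0.0015,"rx":0,"ry":0,"rz":0,"grip":1},{"x":0,"y":-0.0005,"z":0.0015,"rx":0,"ry":0,"rz":0,"grip":0},{"x":0,"y":-0.0005,"z":0.0015,"rx":0,"ry":0,"rz":0,"grip":0},{"x":0,"y":-0.0005,"z":0.0015,"rx":0,"ry":0,"rz":0,"grip":0},{"x":0,"y":-0.0005,"z":0.0015,"rx":0,"ry":0,"rz":0,"grip":0},{"x":0,"y":-0.0005,"z":0.0015,"rx":0,"ry":0,"rz":0,"grip":0},{"x":0,"y":-0.0005,"z":0.0015,"rx":0,"ry":0,"rz":0,"grip":0},{"x":0,"y":-0.0005,"z":0.0015,"rx":0,"ry":0,"rz":0,"grip":0}]}}

```text
time_s: 7.3
tool_pos: [477.3, -16.0, 91.4]
orientation: [[0.972, 0.237, 0.002], [0.237, -0.972, -0.001], [0.001, 0.001, -1.0]]
contact_force: [0.4, -6.3, -0.5]
opening: 38.7
```

The gripper holds the head at 38.7 mm. Next comes the clockwise twist, which is positive about the tool's downward z axis.

Request:
{"op": "apply_moves", "data": {"steps": [{"x":0,"y":0,"z":0,"rx":0,"ry":0,"rz":0.12,"grip":0},{"x":0,"y":0,"z":0,"rx":0,"ry":0,"rz":0.24,"grip":0},{"x":0,"y":0,"z":0,"rx":0,"ry":0,"rz":0.36,"grip":0},{"x":0,"y":0,"z":0,"rx":0,"ry":0,"rz":0.48,"grip":0},{"x":0,"y":0,"z":0,"rx":0,"ry":0,"rz":0.6,"grip":0},{"x":0,"y":0,"z":0,"rx":0,"ry":0,"rz":0.72,"grip":0},{"x":0,"y":0,"z":0,"rx":0,"ry":0,"rz":0.84,"grip":0},{"x":0,"y":0,"z":0,"rx":0,"ry":0,"rz":0.97,"grip":0},{"x":0,"y":0,"z":0,"rx":0,"ry":0,"rz":0.97,"grip":0},{"x":0,"y":0,"z":0,"rx":0,"ry":0,"rz":0.97,"grip":0}]}}

```text
time_s: 8.55
tool_pos: [477.0, -17.2, 91.5]
orientation: [[0.745, -0.667, 0.001], [-0.667, -0.745, -0.003], [0.003, 0.002, -1.0]]
contact_force: [-4.1, -8.0, 3.1]
opening: 38.7
```

```bash
python3 w.py wrist6 84
```

```text
8.55 [477.  -17.2  91.5] [-0.28  0.43  1.84 -0.    0.87  2.02] [-4.1 -8.   3.1] 38.684946116479935
[[ 0.745 -0.667  0.001]
 [-0.667 -0.745 -0.003]
 [ 0.003  0.002 -1.   ]]
red 259 266 41 centroid [477.4 -16.8  84. ] rect [477.1 -16.4] [42.  40.9]
tool delta [ 0.  -0.6  7.5]
```

View pics/wrist6.png

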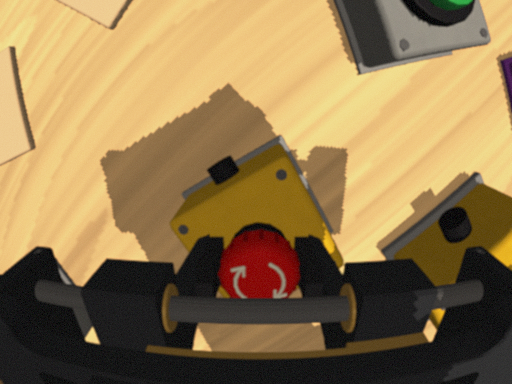

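The arrows on the head turned with the gripper while the box turned relative to it. The 3.1 N upward force also matches the freed lift spring. I'll open and then retreat.

Request:
{"op": "apply_moves", "data": {"steps": [{"x":0,"y":0,"z":0,"rx":0,"ry":0,"rz":0,"grip":1},{"x":0,"y":0,"z":0,"rx":0,"ry":0,"rz":0,"grip":1},{"x":0,"y":0,"z":0,"rx":0,"ry":0,"rz":0,"grip":1},{"x":0,"y":0,"z":0,"rx":0,"ry":0,"rz":0,"grip":1},{"x":0,"y":0,"z":0,"rx":0,"ry":0,"rz":0,"grip":1},{"x":0,"y":0,"z":0,"rx":0,"ry":0,"rz":0,"grip":1},{"x":0,"y":0,"z":-0.03,"rx":0,"ry":0,"rz":0,"grip":1},{"x":0,"y":0,"z":-0.07,"rx":0,"ry":0,"rz":0,"grip":1},{"x":0,"y":0,"z":-0.11,"rx":0,"ry":0,"rz":0,"grip":1},{"x":0,"y":0,"z":-0.13,"rx":0,"ry":0,"rz":0,"grip":1},{"x":0,"y":0,"z":-0.13,"rx":0,"ry":0,"rz":0,"grip":1},{"x":0,"y":0,"z":-0.13,"rx":0,"ry":0,"rz":0,"grip":1}]}}

```text
time_s: 10.1
tool_pos: [476.5, -16.7, 220.4]
orientation: [[0.745, -0.667, -0.001], [-0.667, -0.745, -0.003], [0.001, 0.003, -1.0]]
contact_force: [0.1, 0.8, 0.1]
opening: 88.3
```

```bash
python3 w.py wrist7 92; python3 - <<'E'
from h import *
im=env.grab_frame("scene")[:,:,::-1].copy()
cv2.imwrite('pics/scene7.png',cv2.resize(im[100:300,150:400],None,fx=3,fy=3))
for b in blobs(im,"red"):
    x,y,w,h=cv2.boundingRect(b)
    if 240<x<270 and 180<y<215: print(x,y,w,h,cv2.moments(b)["m01"]/cv2.moments(b)["m00"])
E
```

```text
10.1 [476.5 -16.7 220.4] [-0.28  0.25  1.7  -0.    1.19  2.02] [0.1 0.8 0.1] 88.27860433206997
[[ 0.745 -0.667 -0.001]
 [-0.667 -0.745 -0.003]
 [ 0.001  0.003 -1.   ]]
red 447 240 26 centroid [ 297.4 -135.2   92. ] rect [ 295.  -139.3] [71.6 41.5]
tool delta [-54.5 207.5 128.9]
red 259 195 23 centroid [475.5 -15.4  92. ] rect [475.4 -15.1] [38.3 41.9]
tool delta [ -1.7  -0.6 128.4]
248 191 20 19 200.33646028767978
```

View pics/scene7.png

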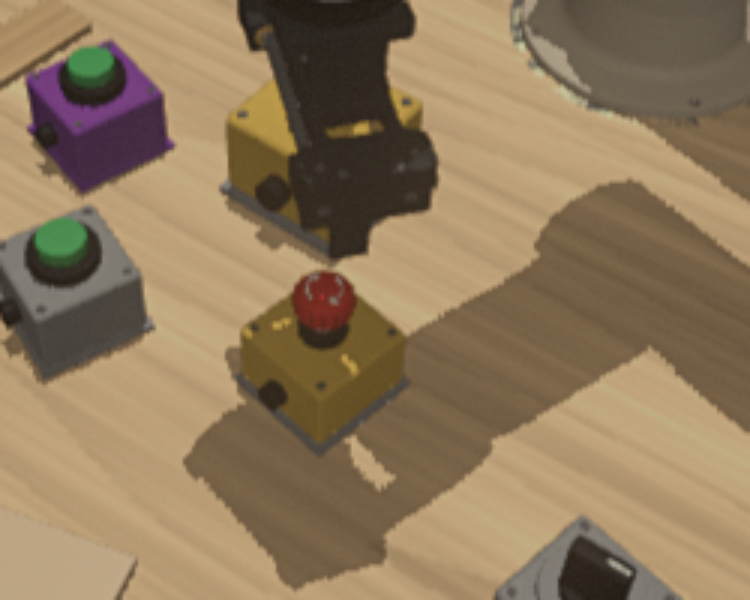

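View pics/wrist7.png

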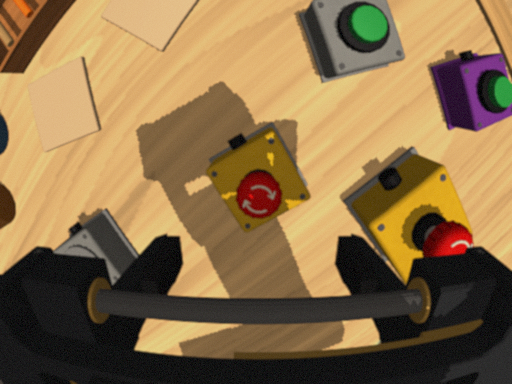

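The head rose 2.7 px from latched, against 2.8 px expected for the full travel. It's still 0.9 px off the first picture, though the gripper's shadow now falls on it. I'll move the arm away and check in the original light.

Request:
{"op": "apply_moves", "data": {"steps": [{"x":0.0,"y":0.0,"z":-0.04,"rx":0,"ry":0,"rz":0,"grip":1},{"x":0.0,"y":0.0,"z":-0.08,"rx":0,"ry":0,"rz":0,"grip":1},{"x":0.03,"y":0.033,"z":-0.08,"rx":0,"ry":0,"rz":0,"grip":1},{"x":0.06,"y":0.067,"z":-0.08,"rx":0,"ry":0,"rz":0,"grip":1},{"x":0.09,"y":0.1,"z":-0.08,"rx":0,"ry":0,"rz":0,"grip":1},{"x":0.12,"y":0.134,"z":-0.08,"rx":0,"ry":0,"rz":0,"grip":1},{"x":0.15,"y":0.168,"z":-0.08,"rx":0,"ry":0,"rz":0,"grip":1},{"x":0.18,"y":0.2,"z":-0.08,"rx":0,"ry":0,"rz":0,"grip":1},{"x":0.18,"y":0.2,"z":-0.08,"rx":0,"ry":0,"rz":0,"grip":1},{"x":0.18,"y":0.2,"z":-0.08,"rx":0,"ry":0,"rz":0,"grip":1}]}}

```text
time_s: 11.45
tool_pos: [477.3, -284.9, 300.4]
orientation: [[0.745, -0.667, -0.002], [-0.667, -0.745, -0.001], [-0.001, 0.003, -1.0]]
contact_force: [0.4, -0.9, 0.0]
opening: 88.1
```

```bash
python3 - <<'E'
from h import *
A=cv2.imread("pics/scene0.png");im=env.grab_frame("scene")[:,:,::-1].copy();cv2.imwrite('pics/scene8.png',im)
for I in(A,im):
  for k in("red","green"):
   for b in blobs(I,k):
    M=cv2.moments(b);print(k,cv2.boundingRect(b),round(M["m10"]/M["m00"],2),round(M["m01"]/M["m00"],2))
s=env.get_state();print(s["time_s"],s["dq"].round(3),s["contact_force"].round(1))
cv2.imwrite('pics/cmp8.png',cv2.resize(np.hstack([A[170:260,210:310],im[170:260,210:310]]),None,fx=4,fy=4,interpolation=cv2.INTER_NEAREST))
E
```

```text
red (248, 190, 20, 20) 257.46 199.44
red (246, 111, 25, 22) 258.3 121.41
green (161, 173, 17, 15) 169.37 179.23
green (172, 116, 16, 12) 179.75 121.59
red (248, 190, 20, 20) 257.46 199.46
red (247, 110, 24, 23) 258.3 121.35
green (162, 173, 17, 15) 169.51 179.65
green (172, 116, 16, 13) 179.97 121.29
11.5 [ 0.01  -0.01  -0.002 -0.001  0.    -0.001] [-0.3  0.7 -0.4]
```

View pics/cmp8.png

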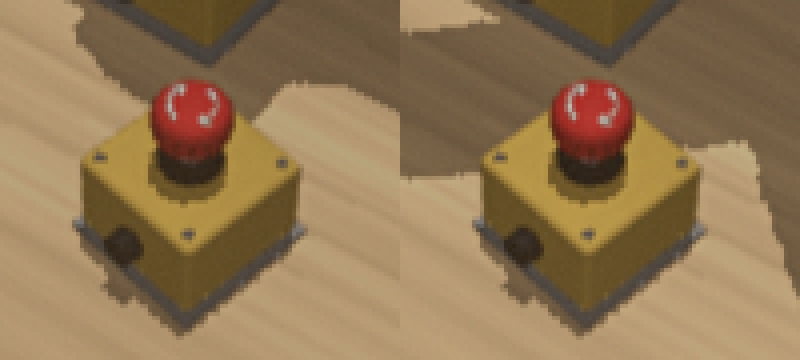

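The head now matches the first picture: row 199.46 against 199.44, with the arrows at the same angle. The green button is unchanged apart from shading, and the arm is clear, so I'll hand the job in.

```bash
python3 -c "
from workcell import env
print(env.finish_job())"
```

```text
the job is handed in; nothing more can be done
None
```

The emergency stop on the small yellow box worked as it should. I pushed the red head down with closed fingertips (about 6 N) and it stayed latched with the robot off it. I then gripped it, twisted it 0.97 rad clockwise and let go, and it sprang back up.

- **Latched:** with the robot clear, the scene camera showed the head 3.6 px lower; 2.8 px was expected for 8.5 mm.
- **Released and back up:** at the end the head was at row 199.46, against 199.44 at the start, with its arrows at the same angle. An earlier check was 0.9 px off, but the gripper's shadow was on the head; the difference went once the arm moved away.
- **Green start button:** I never went down near it. Its image moved 0.4 px between the first and last pictures, which I put down to shading.
- **Finish:** I handed in at 11.5 s with the arm clear of everything and only noise on the force reading. The hand-in reports no verdict. One early move call was refused for missing keys, and nothing moved.

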